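Set the glass-strip stop to the rider, backlash taken up

ROBOT

A 6-joint arm with a two-finger parallel gripper is mounted at the origin on the work surface. World frame = base frame: x ahead of the robot, y to its left, z up, the work surface at z = 0. Lengths are in m, angles in rad, forces in N, time in s.
With the tool pointing down it reaches from about 0.375 to 0.9 m from the base axis. Payload 3.1 kg.
Tool frame: the origin (TCP) lies between the finger pads; the fingertips stand 8 mm ahead of it and the grasp point (between the pads) lies 11 mm behind it; z points along the fingers, y is the line along which they close (so a half turn about z gives the same grasp; the last joint's range is limited). The gripper opens to 87 mm and grips with 3 to 60 N. Pads are 19 mm wide; open, the fingers measure 117 mm over their backs; the gripper's body (75 mm by 190 mm) begins 51 mm behind the grasp point.
Start: joints at [1.117, 0.527, 1.433, -0, 1.181, -0.178], TCP at [0.17, 0.602, 0.231] pointing down, gripper open.
Joint ranges: [-3.08, 3.08], [-0.75, 2.2], [0.22, 2.44], [-1.43, 4.57], [0, 2.65], [-2.85, 2.85]. Speed limits (rad/s): [2.79, 2.79, 3.14, 3.14, 3.14, 3.14].

INTERFACE

Orientations are given as a unit quaternion [x, y, z, w].
In Python, from rig import robot, vision, job gives the robot as it stands.
- The arm moves only by the shell command python3 -m handwheel 'ROWS' [OPENING] [FORCE]. ROWS is JSON, a list of rows, each a list of 4 numbers: the shift along the tool's x, y, z as a fraction of full scale, then the turn about the tool's z as a fraction of full scale. A call has 1 to 20 rows; each row is the pose to reach, as a shift and turn from the pose commanded when the call began, along the tool's axes at that moment, turning the shorter way round; what a row does not reach only later rows make up. Full scale, the value 1, is 300 mm for a shift and 2 pi rad for a turn. A row lasts 1/12 s, in which the tool goes at most 41.7 mm and 7.16 degrees, less where a joint would pass 70% of its speed; a pose out of reach is approached as far as the arm can. A call with a number of a shift or a turn outside -1 to 1 is refused whole. A call with a gripper value outside its range is refused whole. OPENING is the opening in per cent of the stroke, from 0 (shut) to 100 (fully open), set as the call begins (- or left out, the last holds). The fingers move at their own pace and stop on an object; FORCE is the grip in N (left out, the last holds). Time passes only in rows, so rows that repeat a pose let the fingers close. It gives the time, the measured TCP pose, the force, the opening and the grip force at its end, in the units of the state.
- robot.get_obs(): the state, without advancing time (a new reading comes with each control period).
- vision.camera(name): name is "side" or "top"; returns a dict with "frame" (400x640x3 uint8, red, green, blue), "K" (3x3 intrinsics, pixels), "k1" (the pictures are not rectified: a ray, as slopes to the right and down, at radius r is drawn at 1 + k1 r^2 times it, then the intrinsics apply), "cam_to_world" (4x4, takes a point from camera to world coordinates). Camera axes: x right, y down, z forward; pixel columns grow to the right and rows downward; lengths in m; the calibration is good to about 2 mm. A picture is of the moment at which its call begins. There is no depth.
- job.hand_in(): hands the job in; it is judged then, once.
Trained networks look in the newest picture that a camera, given by its name, has taken for a name from the list of things; names that differ only in an ending like _2 or _b are one class to them, and where a whole thing is asked for, a point or a joint stands for the part that bears it (a point fixed in the world has none). Each returns a list of dicts, best first, with "conf" (0 to 1); they miss things now and then, are a little off and sometimes report something else, mostly with a low value. They report only what shows in the picture. A call takes as long as a camera call.
- vision.look_for(camera, label): "point" ([row, column] in pixels, amid what is visible of it).
- vision.outline_of(camera, label): "mask" (400x640 bool, what is visible of it) and "point" ([row, column] in pixels, amid what is visible of it).
The state is a dict: "time": time; "q": joint angles; "joint_velocities": joint speeds; "joint_torque": joint torques, N m; "position": TCP position; "tool_rot": TCP orientation; "ft_force": force on the tool from outside, world axes, zero at the start; "moment": the same for the moment, N m; "grip_width": finger opening in m; "grip_force": force on a finger pad.
Only numpy, scipy, OpenCV 4.12 (cv2) and the standard library are available. Lean on these libraries where they do the work, as an engineer would, in place of code of your own. Each camera call takes 0.05 s, during which the arm holds its last target. There are 200 camera calls.

TASK

Set the stop of the glass-strip gauge to the brass rider. Its screw has play, so crank the handwheel clockwise by its upright handle until the pointer is well past the rider (5 mm or more), then come back counter-clockwise only, and finish with the pointer level with the rider and the play taken up counter-clockwise; if you come back too far, go past and come back again. Then let go of the wheel and push the stop's clamp lever round until it is firmly home, pressing with some 10 to 15 N and never with 30 N; hold the wheel's handle lightly too (fingers gripping with 20 N or so, little side load), and leave the carton, glass and pliers where they lie.

Things in the scene. Friction and masses are not known exactly. Their poses are not given: they have to be found in the camera images.
- gauge: The fixed glass-strip gauge, a grey bed 150 x 440 x 18 mm on the table. Origin under the bed, z up, y along the screw: the handwheel stands at its -y end (wheel axis at x 0, y -135 mm), the stop slides along y; +y is away from the wheel. An aluminium scale rail runs along its +x side.
- handwheel: Steel spoked handwheel, 112 mm across, axis vertical, rim top 86 mm above the table. Origin on its axis, x towards the handle. Clockwise from above winds the stop away from the wheel (gauge +y), 24 mm a turn; counter-clockwise brings it back. After a reversal it turns freely through the play, about 0.8 rad (under 1 N at the handle), then drives (about 6 N). It stays where left.
- crank (a point): Middle of the wheel's upright black handle, a free-spinning cylinder 18 mm across and 48 mm tall (from 87 to 135 mm above the table), 50 mm from the wheel axis; this point is 110 mm above the table. Pinch it from above and lead it round without turning the gripper. With 10 N of grip it slips out; all contact forces on wheel and handle (both fingers' squeeze and side load, summed) must stay below 60 N.
- wheel_centre (a point): Point on the wheel axis at the height of crank (110 mm above the table); the hub itself ends at 90 mm.
- dial_centre (a point): Centre of the top of the graduated aluminium dial, 140 mm across, under the wheel; it turns with the screw. In this frame the handle is at x 46, y -19 mm when the wheel drives clockwise and at x 46, y +19 mm when it drives counter-clockwise: the two ends of the play. At the start it is anywhere between.
- pointer (a point): Tip of the pointer on the stop's +x side, over the scale rail, 56 mm above the table; axes as the gauge. The stop is an aluminium block 112 mm by 50 mm (along y), top 60 mm above the table, sliding along the gauge's y. It starts 13 to 39 mm short of the rider, on the wheel's side, and can go at least 18 mm past it.
- rider: Brass rider clipped on the scale rail, 20 mm by 10 mm (along y), with a black line across its middle: the mark. Origin on that line; same axes as the gauge. The pointer is at the mark when it has y = 0 in the rider's frame. Nothing moves it and it does not hinder the pointer.
- lever_knob (a point): Middle of the upright black knob, 18 mm across and 40 mm tall (from 67 to 107 mm above the table), on the end of the clamp lever; 70 mm from the lever's pivot, 87 mm above the table.
- lever_pivot (a point): Point on the lever's vertical pivot axis, on the middle of the stop, at the height of lever_knob; it travels with the stop.
- lever (a joint): Clamp lever, rad: at 0 (open) it points to the gauge's +y, turned a little to -x; it swings counter-clockwise from above and is home at 1.2, pointing to the gauge's -x. Starts at 0.02 to 0.35, swings with about 2 N at the knob, stays where left, meets a firm stop at home: press it there for a moment with over 8 N, never over 30 N. Leave it open until the stop is set.
- carton: Lidded cardboard box 156 x 286 x 113 mm, full; origin under its centre. Leave alone.
- offcuts: Stack of four square glass offcuts, 100 x 100 mm, 16 mm high; origin under its centre. Leave alone.
- pliers: Glass pliers 175 mm long lying along their x, 13 mm high; origin near the middle. Leave alone.

How it is judged:
By the outcome, as a careful person would: the job done as asked, in the order asked, and still so for the second after the job is handed in, with the robot touching nothing.
It also fails if it takes over 70 s, if anything falls off the work surface, if the arm or the gripper's body presses on something with over 40 N, if the wrist force passes 120 N, or if a joint passes its speed limit or range.

## Working session

There is one attempt and no reset: what is moved stays moved. The work goes in short steps, Python scripts to look and compute and a shell command to move; the robot and the scene stay as the last step left them, time stands still between calls to the robot, and variables do not carry over. Pictures are saved under pics/ and viewed, at most 10 in all, crops included, and the job is handed in when it is done.

```bash
ls; mkdir -p pics
cat > h.py <<'E'
import numpy as np, cv2
from rig import robot, vision, job
def cam(n): return vision.camera(n)
def ray(c,rc):
    K=c["K"]; k=c["k1"]
    d=np.array([(rc[1]-K[0,2])/K[0,0],(rc[0]-K[1,2])/K[1,1]]); u=d.copy()
    for _ in range(20): u=d/(1+k*(u@u))
    T=c["cam_to_world"]; v=T[:3,:3]@np.array([u[0],u[1],1]); return T[:3,3],v
def at(c,rc,z):
    o,v=ray(c,rc); return o+v*(z-o[2])/v[2]
def proj(c,p):
    T=c["cam_to_world"]; q=T[:3,:3].T@(np.array(p)-T[:3,3]); u=q[:2]/q[2]; u=u*(1+c["k1"]*(u@u))
    return np.array([c["K"][1,1]*u[1]+c["K"][1,2],c["K"][0,0]*u[0]+c["K"][0,2]])
def tri(c1,p1,c2,p2):
    o,v=ray(c1,p1);O,V=ray(c2,p2)
    s=np.linalg.lstsq(np.c_[v,-V],O-o,rcond=None)[0]
    a=o+v*s[0];b=O+V*s[1]; return (a+b)/2,np.linalg.norm(a-b)
E
cat > look.py <<'E'
from h import *
np.set_printoptions(precision=4,suppress=True)
C={n:cam(n) for n in("top","side")}
for n in C:
    cv2.imwrite(f"pics/{n}0.png",C[n]["frame"][:,:,::-1]); print(n,C[n]["cam_to_world"][:3].tolist(),C[n]["K"][0,0],C[n]["k1"])
Z=dict(crank=.11,handwheel=.086,dial_centre=.06,pointer=.056,rider=.05,lever_knob=.087,lever_pivot=.065,gauge=.018,carton=.113,offcuts=.016,pliers=.01)
for l,z in Z.items():
    for n in C:
        for r in vision.look_for(n,l)[:2]:
            print(l,n,np.round(r["point"],1),round(r["conf"],2),at(C[n],r["point"],z))
o=robot.get_obs();print(o["position"],o["tool_rot"],o["grip_width"],o["time"])
E
python3 look.py
```

```text
pics
top [[-0.01603902660083223, -0.9945767717621025, 0.1027608616982777, 0.46157639254212995], [-0.9997501791135776, 0.017552243545946367, 0.013838284173749405, 0.07393211694322455], [-0.015566919671773809, -0.10251323728074606, -0.9946098266125032, 1.3562214163595054]] 401.819097095839 -0.014604670651506165
side [[-0.9965436555379046, -0.030599352416473838, 0.07722967201045636, 0.5354257922486232], [-0.08183664050108351, 0.5212800361360286, -0.8494526992113907, 1.0935864019852686], [-0.014265583712090028, -0.8528369149829955, -0.5219824609732019, 0.7031193651390951]] 381.9280241009367 -0.0678655808170989
crank top [205.7 369.2] 0.58 [ 0.5654 -0.0598  0.11  ]
crank side [186.2 336.5] 0.85 [0.5748 0.0064 0.11  ]
handwheel top [207.  376.1] 0.75 [ 0.5629 -0.084   0.086 ]
handwheel side [182.8 341. ] 0.82 [ 0.562  -0.0627  0.086 ]
dial_centre top [209.7 368.7] 0.58 [ 0.5566 -0.0631  0.06  ]
dial_centre side [188.2 339. ] 0.85 [ 0.5688 -0.0712  0.06  ]
pointer top [219.  316.9] 0.76 [0.5297 0.1047 0.056 ]
pointer side [221.  347.4] 0.81 [0.5361 0.126  0.056 ]
rider side [224.4 346.4] 0.35 [0.5388 0.1356 0.05  ]
lever_knob side [219.9 360.3] 0.65 [0.4988 0.1643 0.087 ]
lever_pivot top [218.6 313.8] 0.8 [0.5306 0.1144 0.065 ]
lever_pivot side [222.5 347. ] 0.73 [0.5371 0.1475 0.065 ]
gauge top [216.3 330.2] 0.6 [0.5399 0.0611 0.018 ]
gauge top [207.7 370.9] 0.32 [ 0.5663 -0.0751  0.018 ]
gauge side [222.6 349.2] 0.83 [0.5302 0.078  0.018 ]
carton top [222.6 181.2] 0.85 [0.5225 0.5261 0.113 ]
carton top [204.5 370.2] 0.19 [ 0.5688 -0.0626  0.113 ]
carton side [334.7 344.1] 0.75 [0.535  0.6028 0.113 ]
offcuts top [145.4 342.6] 0.76 [0.7803 0.0145 0.016 ]
offcuts side [209.2 274.1] 0.73 [0.7861 0.0091 0.016 ]
pliers top [220.9 474.1] 0.68 [ 0.5167 -0.4187  0.01  ]
pliers side [160.9 357.6] 0.69 [ 0.5005 -0.4083  0.01  ]
[0.1696 0.6015 0.2306] [ 0.137   0.9906 -0.      0.    ] 0.08661117776319528 1.2
```

Run:
```python
import cv2
t=cv2.imread("pics/top0.png")[165:260,260:420]; s=cv2.imread("pics/side0.png")[130:250,270:430]
cv2.imwrite("pics/t1.png",cv2.resize(t,None,fx=5,fy=5,interpolation=3));cv2.imwrite("pics/s1.png",cv2.resize(s,None,fx=5,fy=5,interpolation=3))
```

```text
(no output)
```

View pics/t1.png

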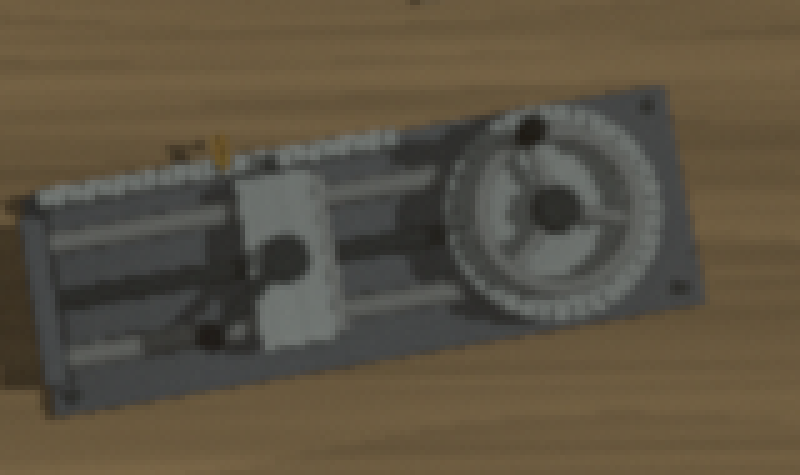

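View pics/s1.png

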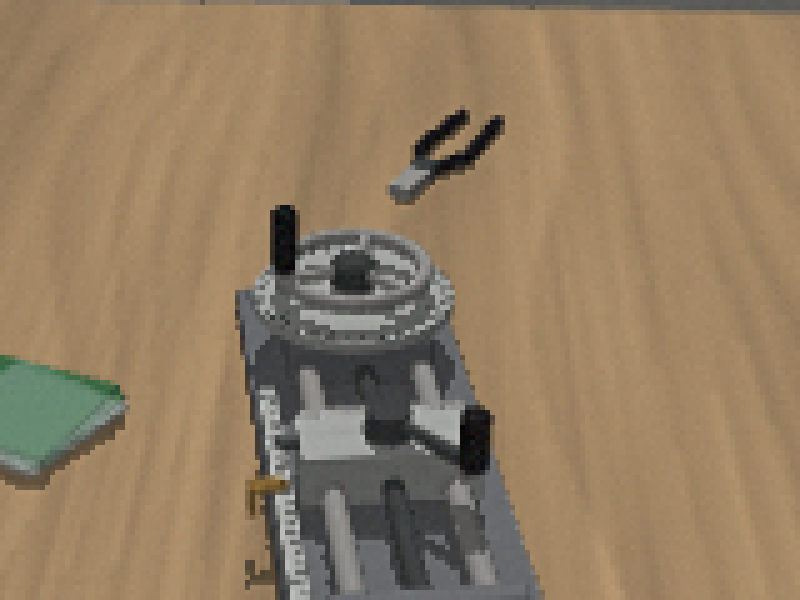

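The pictures show the gauge tilted about 10° in the top view, with the handle at px (191,366), the hub at (206.6,371), the lever knob at (232,302), the rider at (195,304) and the pointer at (197,313). In the side view the handle is at (178,327), the hub at (184,340), the knob at (218,365), the rider at (227,323) and the pointer tip at (218,326).

```bash
cat > g.py <<'E'
from h import *
np.set_printoptions(precision=4,suppress=True)
C={n:cam(n) for n in("top","side")}; t,s=C["top"],C["side"]
P=dict(handle=((191,366),(178,327),.115),hub=((206.6,371),(184,340.4),.09),knob=((232,302),(218,365.2),.09),pivot=((216.6,316.6),(216,347),.07),rider=((195.4,304.2),(227,323.4),.056),pointer=((197,313),(218,326.4),.056))
for k,(a,b,z) in P.items():
    print(k,*tri(t,a,s,b),at(t,a,z),at(s,b,z))
c=[at(t,(165+y/5,260+x/5),.018) for x,y in((665,87),(705,303),(50,415),(22,212))]
for p in c: print(p[:2])
E
python3 g.py
python3 - <<'E'
import sys; sys.path.insert(0,'.')
from h import *
C={n:cam(n) for n in("top","side")}
# bed mask rect fit
for n in C:
    for l in("rider","pointer","handwheel","dial_centre","lever_knob"):
        r=vision.outline_of(n,l)
        for q in r[:1]:
            ys,xs=np.where(q["mask"]); print(n,l,round(q["conf"],2),len(ys),ys.min(),ys.max(),xs.min(),xs.max(),ys.mean().round(1),xs.mean().round(1))
E
```

```text
handle [ 0.6104 -0.0512  0.1092] 0.00246742708927075 [ 0.611  -0.0506  0.115 ] [ 0.6085 -0.0398  0.115 ]
hub [ 0.5646 -0.0688  0.078 ] 0.0009655958328864079 [ 0.5641 -0.0675  0.09  ] [ 0.5636 -0.0465  0.09  ]
knob [0.4861 0.1517 0.086 ] 0.0035944397713344326 [0.4878 0.1513 0.09  ] [0.4846 0.158  0.09  ]
pivot [0.5375 0.1054 0.0607] 0.0006213160043160414 [0.5366 0.1052 0.07  ] [0.5378 0.1197 0.07  ]
rider [0.6082 0.1455 0.0444] 0.0006628639075494706 [0.6072 0.1449 0.056 ] [0.6066 0.1623 0.056 ]
pointer [0.601  0.1162 0.058 ] 0.0006445790454472296 [0.6015 0.1163 0.056 ] [0.6008 0.1132 0.056 ]
[ 0.6501 -0.1516]
[ 0.505  -0.1731]
[0.4381 0.2625]
[0.5734 0.2808]
top pointer 0.7 645 198 234 299 328 217.5 316.9
top handwheel 0.41 1030 125 163 322 362 144.1 342.6
top dial_centre 0.98 1499 186 229 349 391 207.4 370.3
top lever_knob 0.67 468 188 223 355 388 206.6 371.1
side pointer 0.76 737 210 231 325 367 219.7 347.6
side handwheel 0.66 647 210 230 326 367 219.3 347.4
side dial_centre 0.97 855 171 201 321 360 187.3 339.8
side lever_knob 0.73 129 211 223 344 367 216.8 357.8
```

```bash
R='[[-0.67,-0.565,0,0],[-0.67,-0.565,0,0],[-0.67,-0.565,0,0],[-0.67,-0.565,0,0],[-0.67,-0.565,0,0],[-0.67,-0.565,0,0],[-0.67,-0.565,0,0],[-0.67,-0.565,0,0]]'; python3 -m handwheel '[[-0.67,-0.565,0,0],[-0.67,-0.565,0,0],[-0.67,-0.565,0,0],[-0.67,-0.565,0,0],[-0.67,-0.565,0,0],[-0.67,-0.565,0,0],[-0.67,-0.565,0,0],[-0.67,-0.565,0,0]]' 100 20
python3 -m handwheel '[[-0.67,-0.565,0,0],[-0.67,-0.565,0,0],[-0.67,-0.565,0,0],[-0.67,-0.565,0,0],[-0.67,-0.565,0,0],[-0.67,-0.565,0,0],[-0.67,-0.565,0,0],[-0.67,-0.565,0,0]]'
python3 -m handwheel '[[-0.67,-0.565,0,0],[-0.67,-0.565,0,0],[-0.67,-0.565,0,0],[-0.67,-0.565,0,0],[-0.67,-0.565,0,0],[-0.67,-0.565,0,0],[-0.67,-0.565,0,0],[-0.67,-0.565,0,0],[-0.67,-0.565,0,0]]'
```

```text
time: 2.57
position: [0.319, 0.3813, 0.2308]
tool_rot: [0.139, 0.99, -0.0, 0.0]
ft_force: [0.6, -0.5, -0.1]
grip_width: 0.0873
grip_force: 0.0
time: 3.23
position: [0.4671, 0.1645, 0.2308]
tool_rot: [0.139, 0.99, 0.0, 0.001]
ft_force: [0.1, 0.2, -0.5]
grip_width: 0.087
grip_force: 0.0
time: 3.98
position: [0.6113, -0.0496, 0.23]
tool_rot: [0.137, 0.991, 0.001, -0.001]
ft_force: [-0.5, -0.2, 0.3]
grip_width: 0.0874
grip_force: 0.0
```

```bash
python3 -m handwheel '[[0,0,0.1,0],[0,0,0.2,0],[0,0,0.3,0],[0,0,0.36,0],[0,0,0.42,0],[0,0,0.42,0]]' 60 20
python3 -m handwheel '[[0,0,0,0],[0,0,0,0],[0,0,0,0],[0,0,0,0],[0,0,0,0],[0,0,0,0],[0,0,0,0],[0,0,0,0]]' 0 20
cat > k.py <<'E'
from h import *
np.set_printoptions(precision=4,suppress=True)
C={n:cam(n) for n in("top","side")}
import sys
i=sys.argv[1]
a=C["top"]["frame"][170:250,280:400,::-1]; b=C["side"]["frame"][165:255,300:380,::-1]
a=cv2.resize(a,None,fx=4,fy=4,interpolation=3);b=cv2.resize(b,None,fx=4,fy=4,interpolation=3)
o=np.zeros((360,800,3),np.uint8);o[:320,:480]=a;o[:,480:]=b
cv2.imwrite(f"pics/k{i}.png",o)
s=robot.get_obs();print(s["position"],s["ft_force"],s["grip_width"],s["grip_force"],s["tool_rot"])
E
python3 k.py 0
```

```text
time: 4.48
position: [0.6076, -0.0474, 0.101]
tool_rot: [0.136, 0.991, 0.001, -0.005]
ft_force: [-0.3, -0.1, -0.0]
grip_width: 0.0567
grip_force: 0.0
time: 5.15
position: [0.6127, -0.0516, 0.1053]
tool_rot: [0.137, 0.991, 0.0, 0.001]
ft_force: [-0.3, 0.4, 3.9]
grip_width: 0.0169
grip_force: 20.0
[ 0.6126 -0.0517  0.1053] [-0.5318  0.9849  4.7802] 0.01739262460082874 20.00054913330132 [ 0.1371  0.9906 -0.      0.0009]
```

View pics/k0.png

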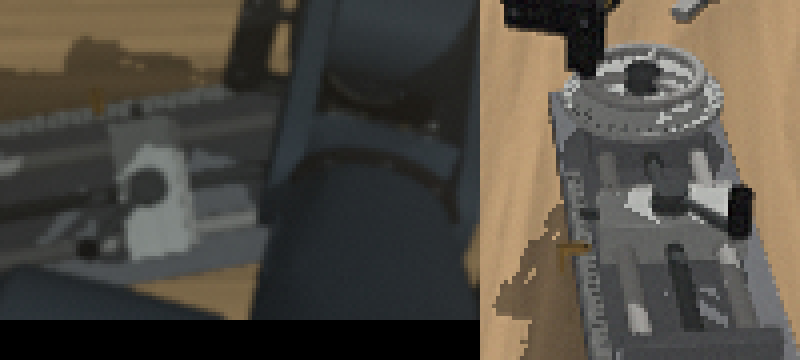

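Pinched at a width of 17 mm; the pointer is still about 27 mm short of the rider. I'll work out the circle table.

```bash
cat > circ.py <<'E'
import sys
from h import *
# start angle(deg, world), total turn (deg, + = ccw), rows, radius mm, optional extra radial/center correction
t0,dt,n=map(float,sys.argv[1:4]); R=float(sys.argv[4]) if len(sys.argv)>4 else 50
ax=np.array([-.9625,.2714]);ay=np.array([.2714,.9625]); t0=np.radians(t0)
for i in range(1,int(n)+1):
    t=t0+np.radians(dt)*i/n; d=(R*np.array([np.cos(t),np.sin(t)])-50*np.array([np.cos(t0),np.sin(t0)]))/300
    print(f"[{ax@d:.3f},{ay@d:.3f},0,0]",end="," if i<n else "\n")
E
python3 circ.py 18 -180 20
```

```text
[-0.013,-0.023,0,0],[-0.022,-0.047,0,0],[-0.027,-0.073,0,0],[-0.028,-0.099,0,0],[-0.025,-0.125,0,0],[-0.018,-0.150,0,0],[-0.007,-0.174,0,0],[0.008,-0.196,0,0],[0.025,-0.215,0,0],[0.046,-0.231,0,0],[0.069,-0.244,0,0],[0.093,-0.253,0,0],[0.119,-0.258,0,0],[0.145,-0.259,0,0],[0.171,-0.256,0,0],[0.196,-0.249,0,0],[0.220,-0.238,0,0],[0.242,-0.223,0,0],[0.261,-0.206,0,0],[0.277,-0.185,0,0]
```

```bash
python3 -m handwheel '[[-0.013,-0.023,0,0],[-0.022,-0.047,0,0],[-0.027,-0.073,0,0],[-0.028,-0.099,0,0],[-0.025,-0.125,0,0],[-0.018,-0.150,0,0],[-0.007,-0.174,0,0],[0.008,-0.196,0,0],[0.025,-0.215,0,0],[0.046,-0.231,0,0]]' 0 20; python3 circ.py -72 -90 10
```

```text
time: 6.08
position: [0.5827, -0.1143, 0.1054]
tool_rot: [0.138, 0.99, 0.001, 0.003]
ft_force: [5.3, 4.0, 2.2]
grip_width: 0.0176
grip_force: 20.0
[0.023,-0.013,0,0],[0.047,-0.022,0,0],[0.073,-0.027,0,0],[0.099,-0.028,0,0],[0.125,-0.025,0,0],[0.150,-0.018,0,0],[0.174,-0.007,0,0],[0.196,0.008,0,0],[0.215,0.025,0,0],[0.231,0.046,0,0]
```

```bash
python3 -m handwheel '[[0.023,-0.013,0,0],[0.047,-0.022,0,0],[0.073,-0.027,0,0],[0.099,-0.028,0,0],[0.125,-0.025,0,0],[0.150,-0.018,0,0],[0.174,-0.007,0,0],[0.196,0.008,0,0],[0.215,0.025,0,0],[0.231,0.046,0,0]]'; python3 circ.py -162 -180 20
```

```text
time: 6.92
position: [0.5186, -0.0855, 0.1053]
tool_rot: [0.136, 0.991, -0.002, 0.002]
ft_force: [-0.6, -7.0, 4.5]
grip_width: 0.0175
grip_force: 20.0
[0.013,0.023,0,0],[0.022,0.047,0,0],[0.027,0.073,0,0],[0.028,0.099,0,0],[0.025,0.125,0,0],[0.018,0.150,0,0],[0.007,0.174,0,0],[-0.008,0.196,0,0],[-0.025,0.215,0,0],[-0.046,0.231,0,0],[-0.069,0.244,0,0],[-0.093,0.253,0,0],[-0.119,0.258,0,0],[-0.145,0.259,0,0],[-0.171,0.256,0,0],[-0.196,0.249,0,0],[-0.220,0.238,0,0],[-0.242,0.223,0,0],[-0.261,0.206,0,0],[-0.277,0.185,0,0]
```

```bash
python3 -m handwheel '[[0.013,0.023,0,0],[0.022,0.047,0,0],[0.027,0.073,0,0],[0.028,0.099,0,0],[0.025,0.125,0,0],[0.018,0.150,0,0],[0.007,0.174,0,0],[-0.008,0.196,0,0],[-0.025,0.215,0,0],[-0.046,0.231,0,0],[-0.069,0.244,0,0],[-0.093,0.253,0,0],[-0.119,0.258,0,0],[-0.145,0.259,0,0],[-0.171,0.256,0,0],[-0.196,0.249,0,0],[-0.220,0.238,0,0],[-0.242,0.223,0,0],[-0.261,0.206,0,0],[-0.277,0.185,0,0]]'
python3 -m handwheel '[[-0.013,-0.023,0,0],[-0.022,-0.047,0,0],[-0.027,-0.073,0,0],[-0.028,-0.099,0,0],[-0.025,-0.125,0,0],[-0.018,-0.150,0,0],[-0.007,-0.174,0,0],[0.008,-0.196,0,0],[0.025,-0.215,0,0],[0.046,-0.231,0,0],[0.069,-0.244,0,0],[0.093,-0.253,0,0],[0.119,-0.258,0,0],[0.145,-0.259,0,0],[0.171,-0.256,0,0],[0.196,-0.249,0,0],[0.220,-0.238,0,0],[0.242,-0.223,0,0],[0.261,-0.206,0,0],[0.277,-0.185,0,0],[0.277,-0.185,0,0]]' || python3 -m handwheel '[[-0.013,-0.023,0,0],[-0.022,-0.047,0,0],[-0.027,-0.073,0,0],[-0.028,-0.099,0,0],[-0.025,-0.125,0,0],[-0.018,-0.150,0,0],[-0.007,-0.174,0,0],[0.008,-0.196,0,0],[0.025,-0.215,0,0],[0.046,-0.231,0,0],[0.069,-0.244,0,0],[0.093,-0.253,0,0],[0.119,-0.258,0,0],[0.145,-0.259,0,0],[0.171,-0.256,0,0],[0.196,-0.249,0,0],[0.220,-0.238,0,0],[0.242,-0.223,0,0],[0.261,-0.206,0,0],[0.277,-0.185,0,0]]'
python3 k.py 1
```

```text
time: 8.58
position: [0.6118, -0.0493, 0.1053]
tool_rot: [0.137, 0.991, 0.002, -0.001]
ft_force: [-0.7, 7.4, 7.8]
grip_width: 0.0174
grip_force: 20.0
time: 10.25
position: [0.5187, -0.0854, 0.1053]
tool_rot: [0.136, 0.991, -0.002, 0.002]
ft_force: [-0.1, -6.6, 3.6]
grip_width: 0.0176
grip_force: 20.0
[ 0.5179 -0.0835  0.1053] [ 1.1572 -2.9491  5.3537] 0.017652250976015676 20.000602778600296 [ 0.1365  0.9906 -0.001   0.0014]$: bad value
```

View pics/k1.png

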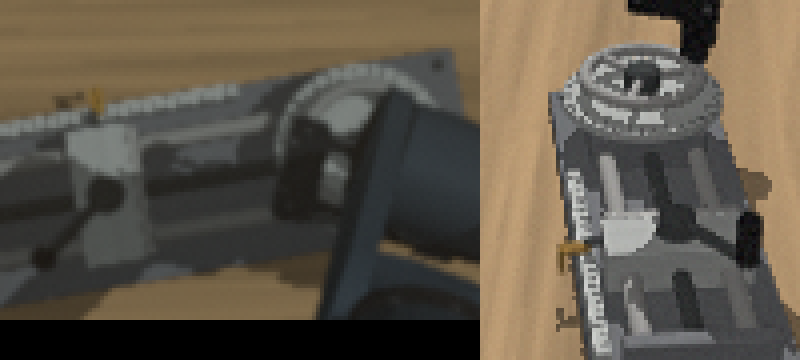

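```bash
python3 -m handwheel '[[0.013,0.023,0,0],[0.022,0.047,0,0],[0.027,0.073,0,0],[0.028,0.099,0,0],[0.025,0.125,0,0],[0.018,0.150,0,0],[0.007,0.174,0,0],[-0.008,0.196,0,0],[-0.025,0.215,0,0],[-0.046,0.231,0,0],[-0.069,0.244,0,0],[-0.093,0.253,0,0],[-0.119,0.258,0,0],[-0.145,0.259,0,0],[-0.171,0.256,0,0],[-0.196,0.249,0,0],[-0.220,0.238,0,0],[-0.242,0.223,0,0],[-0.261,0.206,0,0],[-0.277,0.185,0,0]]'
cat > z.py <<'E'
from h import *
import sys
np.set_printoptions(precision=4,suppress=True)
i=sys.argv[1]; A=[];B=[]
for _ in range(4): A.append(cam("top")["frame"]);B.append(cam("side")["frame"])
a=np.mean(A,0);b=np.mean(B,0); np.savez(f"z{i}.npz",a=a,b=b)
a=np.clip(a[185:205,292:324,::-1]*1.6,0,255).astype(np.uint8);b=b[210:240,315:347,::-1].astype(np.uint8)
f=lambda x:cv2.resize(x,None,fx=12,fy=12,interpolation=cv2.INTER_NEAREST)
o=np.zeros((360,784,3),np.uint8);o[:240,:384]=f(a);o[:,400:]=f(b)
cv2.imwrite(f"pics/z{i}.png",o)
s=robot.get_obs();print(s["time"],s["position"],s["ft_force"])
E
python3 z.py 0
```

```text
time: 12.02
position: [0.6116, -0.049, 0.1053]
tool_rot: [0.137, 0.991, 0.002, -0.001]
ft_force: [-0.2, 6.4, 9.2]
grip_width: 0.0174
grip_force: 20.0
12.4167 [ 0.6124 -0.051   0.1052] [-1.0694  2.0501  6.9534]
```

View pics/z0.png

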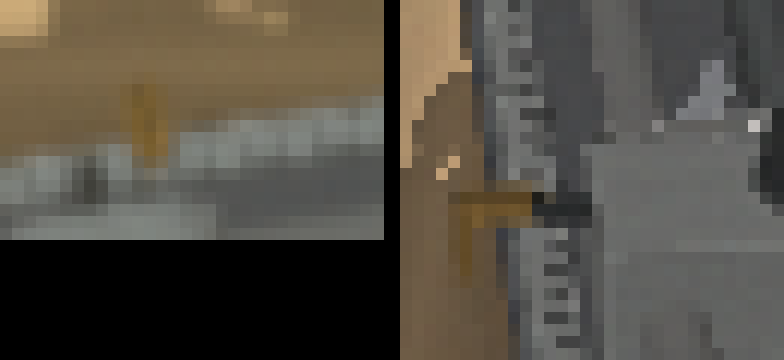

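Top view: the pointer (200,299.5) is now past the rider (196,304.5), by perhaps 15 mm. The side view is affected by parallax. I'll rectify both into gauge coordinates and measure.

```bash
cat > rect.py <<'E'
from h import *
import sys
np.set_printoptions(precision=4,suppress=True)
yaw=np.radians(9.0); gx=np.array([np.cos(yaw),np.sin(yaw)]); gy=np.array([-np.sin(yaw),np.cos(yaw)])
O=np.array([.5641,-.0675])+.135*gy   # gauge origin (xy)
g=lambda p:np.array([(p[:2]-O)@gx,(p[:2]-O)@gy])*1000
def rectify(c,img,z,X,Y,s=4): # px per mm; rows: gauge x decreasing, cols: y decreasing
    xs=np.arange(X[1],X[0],-1/s)/1000; ys=np.arange(Y[1],Y[0],-1/s)/1000
    T=c["cam_to_world"]; gxx,gyy=np.meshgrid(xs,ys,indexing="ij")
    w=np.stack([O[0]+gxx*gx[0]+gyy*gy[0],O[1]+gxx*gx[1]+gyy*gy[1],np.full_like(gxx,z)],-1)
    q=(w-T[:3,3])@T[:3,:3]; u=q[...,:2]/q[...,2:]; u=u*(1+c["k1"]*(u**2).sum(-1,keepdims=True))
    K=c["K"]; return cv2.remap(img.astype(np.float32),(u[...,0]*K[0,0]+K[0,2]).astype(np.float32),(u[...,1]*K[1,1]+K[1,2]).astype(np.float32),cv2.INTER_CUBIC)
if __name__=="__main__":
    C={n:cam(n) for n in("top","side")}
    d=np.load("z0.npz"); t0=cv2.imread("pics/top0.png")[:,:,::-1]; s0=cv2.imread("pics/side0.png")[:,:,::-1]
    X=(35,95);Y=(30,125)
    r=[rectify(C["top"],t0,.056,X,Y)*1.5,rectify(C["side"],s0,.056,X,Y),rectify(C["top"],d["a"],.056,X,Y)*1.5,rectify(C["side"],d["b"],.056,X,Y)]
    o=np.clip(np.vstack([np.hstack(r[:2]),np.hstack(r[2:])]),0,255).astype(np.uint8)
    for k in range(0,o.shape[1],40): o[238:242,k]=255   # ticks every 10 mm
    print(o.shape); cv2.imwrite("pics/r0.png",o[:,:,::-1])
    # brass: triangulate centroid
    P=[]
    for n,im in(("top",d["a"]),("side",d["b"])):
        im=im.astype(np.float32); b=(im[...,0]-im[...,2])
        r0=proj(C[n],[*(O+.068*gx+.080*gy),.05]).round().astype(int); print(n,r0)
        sl=(slice(r0[0]-9,r0[0]+10),slice(r0[1]-9,r0[1]+10)); m=cv2.cvtColor(np.clip(im[sl],0,255).astype(np.uint8),cv2.COLOR_RGB2HSV)
        print(m[...,1][:, :].tolist() if 0 else "", (m[...,1]>140).sum())
E
python3 rect.py
```

```text
(480, 760, 3)
top [199 301]
 10
side [227 327]
 18
```

View pics/r0.png

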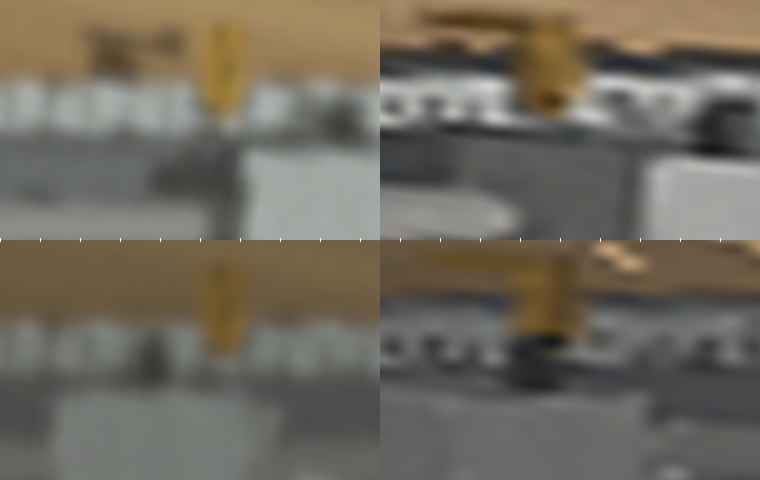

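Rectified views: rider at y≈69.5 (top, column 222), pointer at start y≈39.5 (column 342), now ≈86.8 (column 153), so it is well past. Numeric profiles next.

```bash
cat > prof.py <<'E'
from rect import *
def pk(y,w):
    w=np.clip(w-0.5*w.max(),0,None); i=w.argmax(); a=i
    while a>0 and w[a-1]>0:a-=1
    b=i
    while b<len(w)-1 and w[b+1]>0:b+=1
    return (y[a:b+1]*w[a:b+1]).sum()/w[a:b+1].sum()
def brass(c,im,z,xr,Y):
    r=rectify(c,im,z,xr,Y); q=((r[...,0]-r[...,2])/(r.sum(-1)+1)).mean(0); q=q-np.median(q); return pk(np.arange(Y[1],Y[0],-.25),q)
def ptr(c,im,z,xr,Y):
    r=rectify(c,im,z,xr,Y).mean(-1).mean(0); return pk(np.arange(Y[1],Y[0],-.25),np.percentile(r,80)-r)
def report(a,b,C,guess):
    for xr in((66,70),(67,71),(68,72)): print("ptr",xr,"top %.2f side %.2f"%(ptr(C["top"],a,.056,xr,(guess-9,guess+9)),ptr(C["side"],b,.056,xr,(guess-9,guess+9))))
    for z in(.044,.047,.050):
        print("brass",z,"top %.2f side %.2f"%(brass(C["top"],a,z,(70,80),(58,84)),brass(C["side"],b,z,(74,84),(55,90))))
if __name__=="__main__":
    C={n:cam(n) for n in("top","side")}
    d=np.load("z0.npz"); t0=cv2.imread("pics/top0.png")[:,:,::-1]; s0=cv2.imread("pics/side0.png")[:,:,::-1]
    report(t0,s0,C,39); report(d["a"],d["b"],C,86)
E
python3 prof.py
```

```text
ptr (66, 70) top 39.89 side 37.62
ptr (67, 71) top 39.34 side 37.36
ptr (68, 72) top 38.97 side 37.42
brass 0.044 top 70.08 side 65.60
brass 0.047 top 69.98 side 69.89
brass 0.05 top 69.88 side 74.19
ptr (66, 70) top 86.99 side 85.69
ptr (67, 71) top 86.91 side 84.05
ptr (68, 72) top 86.83 side 83.03
brass 0.044 top 69.50 side 66.32
brass 0.047 top 69.42 side 70.61
brass 0.05 top 69.33 side 74.90
```

```bash
python3 circ.py 18 256 20
```

```text
[0.024,0.028,0,0],[0.054,0.051,0,0],[0.087,0.066,0,0],[0.124,0.073,0,0],[0.161,0.073,0,0],[0.197,0.063,0,0],[0.230,0.047,0,0],[0.259,0.023,0,0],[0.281,-0.007,0,0],[0.297,-0.040,0,0],[0.305,-0.077,0,0],[0.304,-0.114,0,0],[0.295,-0.150,0,0],[0.278,-0.183,0,0],[0.255,-0.212,0,0],[0.226,-0.235,0,0],[0.192,-0.251,0,0],[0.156,-0.258,0,0],[0.118,-0.258,0,0],[0.082,-0.249,0,0]
```

```bash
python3 -m handwheel '[[0.024,0.028,0,0],[0.054,0.051,0,0],[0.087,0.066,0,0],[0.124,0.073,0,0],[0.161,0.073,0,0],[0.197,0.063,0,0],[0.230,0.047,0,0],[0.259,0.023,0,0],[0.281,-0.007,0,0],[0.297,-0.040,0,0],[0.305,-0.077,0,0],[0.304,-0.114,0,0],[0.295,-0.150,0,0],[0.278,-0.183,0,0],[0.255,-0.212,0,0],[0.226,-0.235,0,0],[0.192,-0.251,0,0],[0.156,-0.258,0,0],[0.118,-0.258,0,0],[0.082,-0.249,0,0]]'
cat > m.py <<'E'
from prof import *
import sys
C={n:cam(n) for n in("top","side")}
A=[cam("top")["frame"] for _ in range(3)];B=cam("side")["frame"]
a=np.mean(A,0);b=B.astype(float);np.savez(f"z{sys.argv[1]}.npz",a=a,b=b)
report(a,b,C,float(sys.argv[2]))
X=(35,95);Y=(30,125)
o=np.clip(np.hstack([rectify(C["top"],a,.056,X,Y)*1.5,rectify(C["side"],b,.056,X,Y)]),0,255).astype(np.uint8)
cv2.imwrite(f"pics/m{sys.argv[1]}.png",o[:,:,::-1])
s=robot.get_obs();p=s["position"];print(s["time"],p,s["ft_force"],np.degrees(np.arctan2(p[1]+.0675,p[0]-.5641)))
E
python3 m.py 1 73
```

```text
time: 14.28
position: [0.5648, -0.1173, 0.1052]
tool_rot: [0.136, 0.991, -0.001, -0.004]
ft_force: [-6.9, -3.1, 11.3]
grip_width: 0.0171
grip_force: 20.0
ptr (66, 70) top 71.66 side 73.63
ptr (67, 71) top 71.11 side 74.94
ptr (68, 72) top 70.57 side 75.87
brass 0.044 top 68.98 side 66.21
brass 0.047 top 68.90 side 70.52
brass 0.05 top 68.82 side 74.83
14.5833 [ 0.5682 -0.1173  0.1053] [-0.4691 -2.7322  7.0585] -85.23919531442367
```

View pics/m1.png

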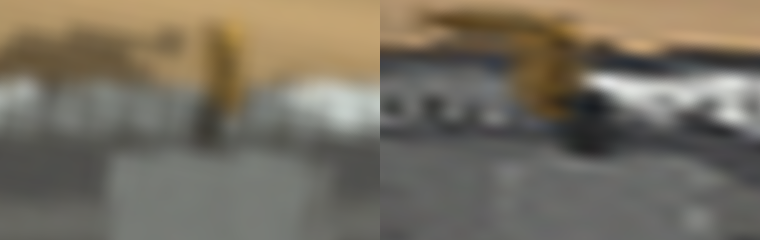

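Run:
```python
from prof import *
C={"top":cam("top")}
t0=cv2.imread("pics/top0.png")[:,:,::-1]; 
for im,gs in((t0,39.5),(np.load("z0.npz")["a"],87),(np.load("z1.npz")["a"],73)):
    print("ptr",[round(float(ptr(C["top"],im,.056,x,(gs-9,gs+9))),2) for x in((61,64),(62,65),(63,66),(64,67),(65,68))],
     "brass",[round(float(brass(C["top"],im,.047,x,(55,86))),2) for x in((67,70),(68,72),(70,74),(72,76),(76,82))])
    r=rectify(C["top"],im,.047,(68,74),(55,86),1); q=((r[...,0]-r[...,2])/(r.sum(-1)+1)).mean(0); print(np.round(q*100).astype(int))
    r=rectify(C["top"],im,.056,(63,66),(gs-12,gs+12),1).mean(-1).mean(0); print(np.round(r).astype(int))
```

```text
ptr [39.91, 40.18, 40.37, 40.35, 40.07] brass [69.78, 69.74, 69.78, 69.89, 70.27]
[ 1  1  1  1  1  0  0  0  1  3  7 11 16 21 25 26 26 26 25 23 19 14  9  5
  2  1  0  0  0  0  0]
[ 78  74  71  70  67  64  61  57  53  49  47  45  44  46  51  58  65  75
  87  97 105 112 115 114]
ptr [87.16, 87.06, 87.01, 87.02, 87.06] brass [69.37, 69.23, 69.18, 69.25, 70.13]
[ 4  3  2  2  1  1  1  1  1  2  5  8 12 17 22 24 25 26 26 23 19 15 11  6
  3  2  1  0  0  1  1]
[75 75 73 71 69 66 61 58 54 49 44 41 39 40 43 49 56 63 70 74 76 76 74 71]
ptr [73.27, 73.2, 73.01, 72.73, 72.38] brass [68.65, 68.6, 68.63, 68.76, 69.63]
[ 3  3  3  3  3  2  2  3  3  4  5  7 10 13 17 19 21 23 23 22 19 15 11  7
  5  4  3  2  2  2  2]
[75 73 72 73 73 71 68 64 58 52 46 42 41 42 45 51 58 64 68 69 68 68 70 72]
```

```bash
python3 circ.py -86 46 5
```

```text
[-0.024,0.011,0,0],[-0.047,0.026,0,0],[-0.066,0.044,0,0],[-0.083,0.065,0,0],[-0.096,0.088,0,0]
```

```bash
python3 -m handwheel '[[-0.024,0.011,0,0],[-0.047,0.026,0,0],[-0.066,0.044,0,0],[-0.083,0.065,0,0],[-0.096,0.088,0,0]]'
python3 m.py 2 69.5
python3 - <<'E'
from prof import *
C={"top":cam("top")}
im=np.load("z2.npz")["a"];gs=69.5
print("ptr",[round(float(ptr(C["top"],im,.056,x,(gs-9,gs+9))),2) for x in((61,64),(62,65),(63,66),(64,67))],
     "brass",[round(float(brass(C["top"],im,.047,x,(55,86))),2) for x in((67,70),(68,72),(70,74),(72,76),(76,82))])
E
```

```text
time: 15.05
position: [0.6022, -0.101, 0.1052]
tool_rot: [0.137, 0.991, -0.002, -0.001]
ft_force: [-4.2, -5.8, 8.6]
grip_width: 0.017
grip_force: 20.0
ptr (66, 70) top 69.46 side 70.31
ptr (67, 71) top 69.48 side 71.60
ptr (68, 72) top 69.50 side 72.61
brass 0.044 top 69.17 side 66.47
brass 0.047 top 69.11 side 70.78
brass 0.05 top 69.05 side 75.10
15.35 [ 0.6034 -0.0997  0.1053] [ 0.3006 -1.5605  6.3407] -39.35122924451421
ptr [69.85, 69.67, 69.52, 69.46] brass [68.45, 68.53, 68.77, 68.98, 69.99]
```

View pics/m2.png

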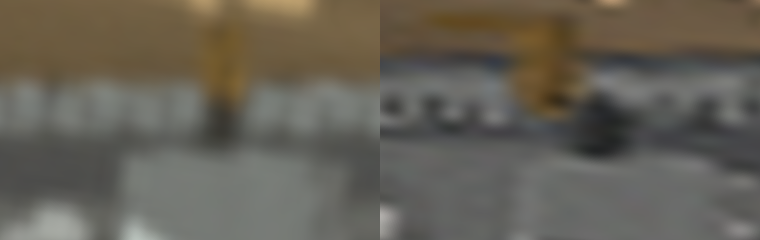

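```bash
python3 circ.py -40 5 2
```

```text
[-0.003,0.007,0,0],[-0.005,0.014,0,0]
```

```bash
python3 -m handwheel '[[-0.003,0.007,0,0],[-0.005,0.014,0,0],[-0.005,0.014,0,0],[-0.005,0.014,0,0],[-0.005,0.014,0,0]]'
python3 -m handwheel '[[-0.005,0.014,0,0],[-0.005,0.014,0,0]]' 60 20 >/dev/null 2>&1 & wait; echo
```

```text
time: 15.82
position: [0.6055, -0.097, 0.1053]
tool_rot: [0.137, 0.991, -0.001, 0.0]
ft_force: [-1.6, -4.3, 6.7]
grip_width: 0.0173
grip_force: 20.0
```

That second call repeated the shift while opening the fingers, which I didn't intend. I'll check whether the handle moved.

```bash
python3 m.py 3 69.5
python3 - <<'E'
from prof import *
C={"top":cam("top")}
o=robot.get_obs();print(o["grip_width"],o["grip_force"])
for k in (2,3):
    im=np.load(f"z{k}.npz")["a"];gs=69.5
    print("ptr",[round(float(ptr(C["top"],im,.056,x,(gs-9,gs+9))),2) for x in((61,64),(62,65),(63,66),(64,67))],
     "brass",[round(float(brass(C["top"],im,.047,x,(55,86))),2) for x in((67,70),(68,72),(70,74),(72,76),(76,82))])
    r=rectify(C["top"],im,.06,(35,55),(40,110)).mean(-1).mean(0); g=np.gradient(cv2.GaussianBlur(r[None],(0,0),3)[0]); y=np.arange(110,40,-.25)
    print("stop edges",y[g.argmax()],y[g.argmin()])
E
```

```text
ptr (66, 70) top 69.19 side 68.31
ptr (67, 71) top 69.16 side 68.85
ptr (68, 72) top 69.13 side 69.36
brass 0.044 top 69.50 side 66.72
brass 0.047 top 69.40 side 71.05
brass 0.05 top 69.31 side 75.36
16.2833 [ 0.6074 -0.0913  0.1039] [ 0.6439 -0.3739 -0.536 ] -28.805124433873747
0.04822247089892022 0.0
ptr [69.85, 69.67, 69.52, 69.46] brass [68.45, 68.53, 68.77, 68.98, 69.99]
stop edges 94.25 104.25
ptr [69.45, 69.35, 69.27, 69.23] brass [69.4, 69.35, 69.29, 69.24, 69.92]
stop edges 94.0 102.0
```

Level: pointer 69.3, mark 69.3. Next I lift off and go over to the lever, turning the fingers in line with the gauge.

```bash
python3 -m handwheel '[[0,0,-0.1,0],[0,0,-0.2,0],[0,0,-0.333,0],[0,0,-0.333,0]]' 60 20
python3 -m handwheel '[[0.09,0.11,0,0],[0.18,0.22,0,-0.01],[0.27,0.33,0,-0.03],[0.36,0.44,0,-0.045],[0.45,0.55,0,-0.06],[0.54,0.66,0,-0.069],[0.63,0.77,0,-0.069],[0.698,0.861,0,-0.069],[0.698,0.861,0,-0.069],[0.698,0.861,0,-0.069],[0.698,0.861,0,-0.069]]' 0 10
python3 m.py 4 69.5
python3 - <<'E'
from prof import *
C={n:cam(n) for n in("top","side")}
im=np.load("z4.npz")["a"];gs=69.5
print("ptr",[round(float(ptr(C["top"],im,.056,x,(gs-9,gs+9))),2) for x in((61,64),(62,65),(63,66),(64,67))],
     "brass",[round(float(brass(C["top"],im,.047,x,(55,86))),2) for x in((67,70),(68,72),(70,74),(72,76),(76,82))])
X=(-90,95);Y=(-200,180)
a=rectify(C["top"],C["top"]["frame"],.087,X,Y,2)*1.4; b=rectify(C["side"],C["side"]["frame"],.087,(-90,95),(-200,180),2)
cv2.imwrite("pics/v1.png",np.clip(np.vstack([a[:295],b[:295]]),0,255).astype(np.uint8)[:,:,::-1])
E
```

```text
time: 16.67
position: [0.6126, -0.093, 0.2119]
tool_rot: [0.137, 0.991, -0.001, 0.007]
ft_force: [2.2, 0.4, 0.2]
grip_width: 0.052
grip_force: 0.0
time: 17.58
position: [0.4767, 0.2136, 0.2044]
tool_rot: [-0.08, 0.997, -0.0, 0.0]
ft_force: [0.9, -0.8, 0.8]
grip_width: 0.0008
grip_force: 0.0
ptr (66, 70) top 70.81 side 68.96
ptr (67, 71) top 70.84 side 69.22
ptr (68, 72) top 70.82 side 69.52
brass 0.044 top 70.02 side 65.92
brass 0.047 top 69.93 side 70.20
brass 0.05 top 69.84 side 74.49
17.8833 [0.4773 0.2124 0.2044] [-0.4253 -0.1502  0.3398] 107.2373368331673
ptr [70.93, 70.75, 70.56, 70.57] brass [68.85, 69.36, 69.71, 69.88, 70.16]
```

```bash
python3 -c "
import cv2;a=cv2.imread('pics/v1.png');m=cv2.imread('pics/m4.png');print(a.shape);h=a.shape[0]//2
cv2.imwrite('pics/v2.png',__import__('numpy').vstack([a[:h,:760],m]))"
```

```text
(590, 760, 3)
```

View pics/v2.png

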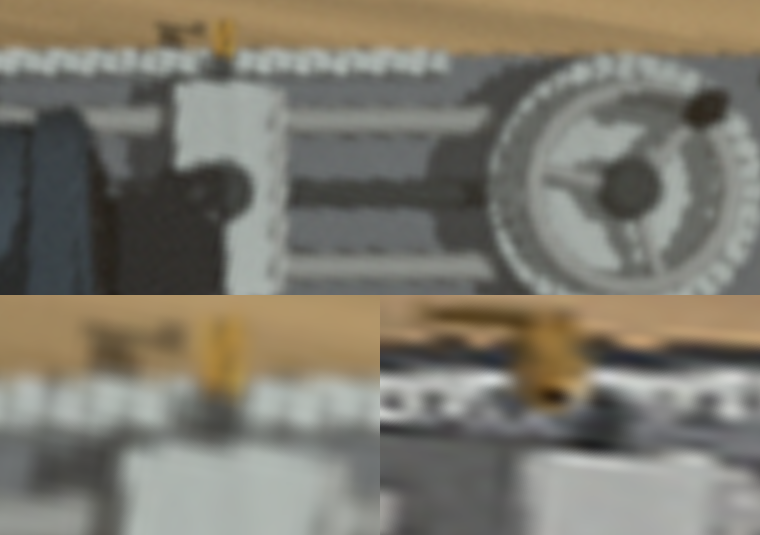

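The picture shows the wheel free (handle at about -35° world), the lever side under the gripper, and the pointer level with the rider, with a cast shadow on its left in direct light. Now I descend beside the knob.

```bash
python3 -m handwheel '[[0,0,0.1,0],[0,0,0.2,0],[0,0,0.3,0],[0,0,0.36,0],[0,0,0.388,0],[0,0,0.388,0],[0,0,0.388,0]]' 0 10
python3 -m handwheel '[[0,-0.01,0,0],[0,-0.02,0,0],[0.01,-0.029,0,0],[0.021,-0.038,0,0],[0.03,-0.049,0,0],[0.04,-0.06,0,0],[0.049,-0.073,0,0],[0.058,-0.087,0,0],[0.065,-0.101,0,0],[0.065,-0.101,0,0]]'
```

```text
time: 18.57
position: [0.477, 0.2135, 0.0882]
tool_rot: [-0.079, 0.997, 0.0, 0.0]
ft_force: [0.3, 0.4, 0.8]
grip_width: 0.0007
grip_force: 0.0
time: 19.4
position: [0.4584, 0.1803, 0.088]
tool_rot: [-0.079, 0.997, 0.0, -0.003]
ft_force: [-3.8, 3.3, 1.7]
grip_width: 0.0005
grip_force: 2.1
```

```bash
python3 -m handwheel '[[0.004,-0.008,0,0],[0.007,-0.015,0,0],[0.012,-0.03,0,0],[0.017,-0.046,0,0],[0.02,-0.062,0,0],[0.023,-0.07,0,0],[0.023,-0.07,0,0],[0.023,-0.07,0,0]]'; python3 -c "
from h import *
s=robot.get_obs();print(s['position'],s['ft_force'])
for l in('lever_knob','lever'):
    C=cam('side');print([(r['point'],r['conf']) for r in vision.look_for('side',l)[:2]])"
```

```text
time: 20.07
position: [0.4589, 0.1585, 0.0881]
tool_rot: [-0.079, 0.997, -0.0, 0.0]
ft_force: [-1.1, 1.8, 0.8]
grip_width: 0.0005
grip_force: 0.6
[0.45886031 0.15846955 0.08811523] [-1.1141453   1.82014158  0.76051283]
[([222.7, 354.7], 0.7)]
[([218.6, 354.8], 0.47)]
```

```bash
python3 -m handwheel '[[0,-0.007,0,0],[0.001,-0.014,0,0],[0.002,-0.021,0,0],[0.002,-0.026,0,0],[0.002,-0.026,0,0],[0.002,-0.026,0,0]]'
```

```text
time: 20.77
position: [0.4592, 0.1507, 0.088]
tool_rot: [-0.079, 0.997, -0.0, -0.0]
ft_force: [-1.7, 1.2, -0.3]
grip_width: 0.0003
grip_force: 0.8
```

```bash
python3 -m handwheel '[[0,-0.003,0,0],[0,-0.006,0,0],[0,-0.006,0,0],[0,-0.006,0,0]]'
```

```text
time: 21.1
position: [0.4595, 0.1491, 0.088]
tool_rot: [-0.079, 0.997, -0.0, -0.0]
ft_force: [-2.1, 2.2, 1.2]
grip_width: 0.0007
grip_force: 1.0
```

```bash
python3 -m handwheel '[[0,-0.003,0,0],[0,-0.006,0,0],[0,-0.006,0,0]]'
```

```text
time: 21.35
position: [0.4598, 0.1473, 0.088]
tool_rot: [-0.079, 0.997, -0.0, -0.0]
ft_force: [-1.8, 2.1, 1.2]
grip_width: 0.0004
grip_force: 1.1
```

```bash
python3 -m handwheel '[[0,-0.003,0,0],[0,-0.005,0,0],[0,-0.005,0,0]]'
```

```text
time: 21.6
position: [0.4602, 0.1458, 0.088]
tool_rot: [-0.079, 0.997, -0.0, 0.0]
ft_force: [-2.0, 2.5, -0.8]
grip_width: 0.0003
grip_force: 1.0
```

```bash
python3 -m handwheel '[[0,-0.003,0,0],[0,-0.006,0,0],[0,-0.006,0,0]]'
```

```text
time: 21.85
position: [0.4605, 0.144, 0.088]
tool_rot: [-0.079, 0.997, -0.0, 0.0]
ft_force: [-2.7, 0.4, 0.1]
grip_width: 0.0001
grip_force: 1.0
```

```bash
python3 -m handwheel '[[0,-0.003,0,0],[0,-0.005,0,0],[0,-0.005,0,0]]'
```

```text
time: 22.1
position: [0.4605, 0.1431, 0.0881]
tool_rot: [-0.079, 0.997, 0.001, 0.0]
ft_force: [-2.9, 5.0, 0.6]
grip_width: 0.0004
grip_force: 2.5
```

```bash
python3 -m handwheel '[[0,-0.002,0,0],[0,-0.003,0,0],[0,-0.003,0,0],[0,-0.003,0,0]]'
```

```text
time: 22.43
position: [0.4605, 0.1429, 0.088]
tool_rot: [-0.079, 0.997, 0.001, -0.0]
ft_force: [-2.5, 7.9, 1.2]
grip_width: 0.0007
grip_force: 4.0
```

```bash
python3 -m handwheel '[[0,-0.002,0,0],[0,-0.005,0,0],[0,-0.005,0,0],[0,-0.005,0,0],[0,-0.005,0,0],[0,-0.005,0,0]]'
```

```text
time: 22.93
position: [0.4605, 0.1426, 0.088]
tool_rot: [-0.078, 0.997, 0.002, -0.0]
ft_force: [-1.7, 12.9, 0.4]
grip_width: 0.0003
grip_force: 6.6
```

Pressing with 13 N and nothing moves: home. I hold briefly, then back off and up.

```bash
python3 -m handwheel '[[0,0,0,0],[0,0,0,0],[0,0,0,0],[0,0,0,0],[0,0,0,0],[0,0,0,0]]'
python3 -m handwheel '[[0,0.03,0,0],[0,0.08,0,0],[0,0.1,-0.1,0],[0,0.1,-0.2,0],[0,0.1,-0.35,0],[0,0.2,-0.4,0],[0.1,0.3,-0.4,0],[0.2,0.4,-0.4,0],[0.2,0.4,-0.4,0],[0.2,0.4,-0.4,0],[0.2,0.4,-0.4,0]]'
python3 m.py 5 69.5
python3 - <<'E'
from rect import *
C={n:cam(n) for n in("top","side")}
X=(-90,95);Y=(-200,180)
a=rectify(C["top"],C["top"]["frame"],.087,X,Y,2)*1.4
m=cv2.imread("pics/m5.png")
cv2.imwrite("pics/v3.png",np.vstack([np.clip(a,0,255).astype(np.uint8)[:340,:760,::-1],m]))
E
```

```text
time: 23.43
position: [0.4605, 0.1426, 0.0881]
tool_rot: [-0.078, 0.997, 0.002, -0.0]
ft_force: [-2.0, 13.8, 1.0]
grip_width: 0.0004
grip_force: 6.6
time: 24.35
position: [0.3841, 0.2495, 0.2085]
tool_rot: [-0.08, 0.997, -0.0, 0.002]
ft_force: [-0.3, -0.9, -0.8]
grip_width: 0.0005
grip_force: 0.0
ptr (66, 70) top 70.76 side 69.09
ptr (67, 71) top 70.75 side 69.32
ptr (68, 72) top 70.72 side 69.59
brass 0.044 top 69.93 side 65.72
brass 0.047 top 69.83 side 70.04
brass 0.05 top 69.74 side 74.36
24.65 [0.3838 0.2487 0.2079] [ 0.0356 -0.5072  0.0802] 119.6964450359268
```

View pics/v3.png

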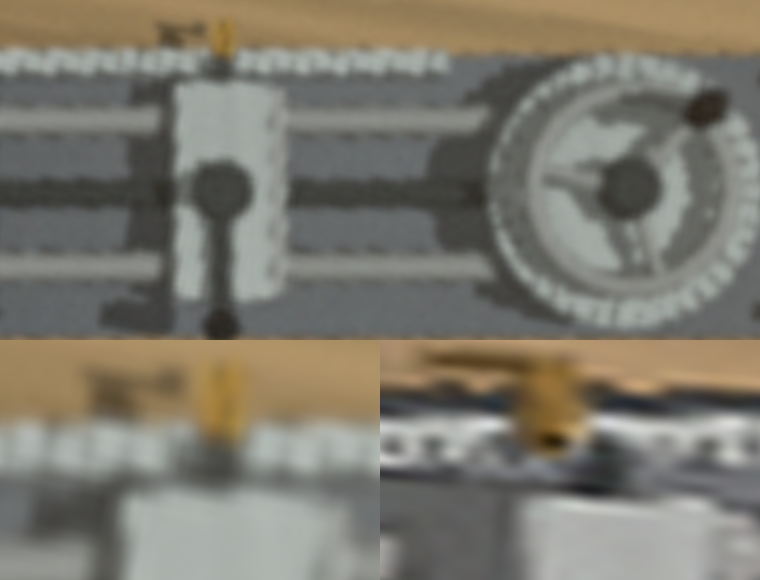

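The lever points to -x (home), and pivot, pointer and rider all sit at column 221–222, so it is level and unchanged by the clamping.

```bash
python3 -c "
from rig import job
print(job.hand_in())"
```

```text
the job is handed in; nothing more can be done
None
```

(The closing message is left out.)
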